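# Fold the tongs and the dough rule and put them in their case

### The job

Put the tongs and the folding wooden rule away in their wooden case: fold each one shut and press it fully down to the floor of its own pocket, standing on edge as it does on the worktop, the tongs in the long pocket and the rule in the short one. The tongs are sprung and open again when let go outside the pocket. Leave the other things on the worktop where they are.

Things in the scene. Friction and masses are not known exactly. Their poses are not given: they have to be found in the camera images.
- tongs: Steel tongs lying on edge, a V seen from above, hinge axis vertical. 172 mm long, 34 high, arms 11 thick, 23 over both when shut. Origin: mid-length of the shut tongs, on the line where the arms meet, at the underside; x along the fixed arm from hinge (x = -78 mm, y = 0) to scalloped heads (end x = +86), z up. Fixed arm at -y; the other opens to +y. About 0.16 kg, even over its length.
- tongs_arm (a joint): Opening of the tongs in rad: 0 = shut, arms parallel; 0.34 to 0.5 at the start. A spring opens them (rests near 0.42): 3 to 5 N at mid-length keeps them shut; let go, they reopen. Let go in the pocket they spread against its walls (about 0.04) and may wedge by friction if not yet fully down. 75 mm from the hinge the open V is at most 66 mm wide outside.
- rule: Two-leaf wooden folding rule with brass ends, standing on edge, a V seen from above. 142 mm long, 34 high, leaves 9 thick, 19 over both when folded. Origin: mid-length of the folded rule, on the line where the leaves meet, at the underside; x along the fixed leaf from hinge (vertical axis at x = -65 mm, y = 0) to its free end, z up. Fixed leaf at -y; the other opens to +y. About 0.13 kg.
- rule_leaf (a joint): Opening of the rule in rad: 0 = folded flat, leaves face to face; 0.7 to 0.95 at the start. Friction hinge (about 0.05 N m): it stays where it is left. 40 mm from the hinge the open V is at most 66 mm wide over the outsides.
- case: Shallow lidless wooden case, fixed, 216 x 148 mm, rim 22 mm high (metal corners 23.5), two rectangular pockets along its x axis in its 20 mm high top face. Origin: centre of its underside; z up. Pockets 14 mm deep (floor 6 mm above the worktop), mouths chamfered 3 mm; the 34 mm high tools stand 20 mm proud of the top face when fully down. A tool may face either way along its pocket.
- long_pocket (a point): Centre of the floor of the long pocket (179 x 29 mm), for the tongs; at y = +36 mm of the case; axes as the case.
- short_pocket (a point): Centre of the floor of the short pocket (149 x 25 mm), for the rule; at y = -36 mm of the case; axes as the case.
- weight_big: brass-coloured balance weight with a knob, 37 mm across, 35 high. Bystander; origin at the centre of its underside.
- weight_mid: brass-coloured balance weight with a knob, 29 mm across, 30 high. Bystander; origin at the centre of its underside.
- kitchen_timer: round wind-up timer, 62 mm across, 45 high. Bystander; origin at the centre of its underside.
- honey_jar: jar of honey, 68 mm across, 84 high. Bystander; origin at the centre of its underside.

How it is judged:
By the outcome, as a careful person would: the job done as asked, in the order asked, and still so for the second after the job is handed in, with the robot touching nothing.
It also fails if it takes over 72 s, if anything falls off the work surface, if the arm or the gripper's body presses on something with over 40 N, if the wrist force passes 120 N, or if a joint passes its speed limit or range.

### The arm

A 6-joint arm with a two-finger parallel gripper is mounted at the origin on a cart in front of the work surface, level with it; the furniture and walls round the work are solid. World frame = base frame: x ahead of the robot, y to its left, z up, the work surface at z = 0. Lengths are in m, angles in rad, forces in N, time in s.
With the tool pointing down it reaches from about 0.275 to 0.825 m from the base axis. Payload 5.2 kg.
Tool frame: the origin (TCP) lies on the mounting face of the last link; the fingertips stand 186 mm ahead of it and the grasp point (between the pads) lies 167 mm ahead of it (env.grip_point_offset is the z of the grasp point in the tool frame, in m); z points along the fingers, y is the direction in which the jaws open and shut (so a half turn about z gives the same grasp; the last joint's range is limited). The gripper opens to 93 mm and grips with 3 to 60 N. Pads are 15 mm wide; open, the fingers measure 128 mm over their backs; the gripper's body (75 mm by 188 mm) begins 65 mm behind the grasp point.
Start: joints at [-1.479, 0.259, 1.535, -0, 1.348, -0.203], TCP at [0.16, -0.526, 0.405] pointing down, gripper open.
Joint ranges: [-3.14, 3.14], [-0.91, 2.08], [0.19, 2.58], [-1.22, 4.36], [0.22, 2.71], [-3.12, 3.12]. Speed limits (rad/s): [2.57, 2.57, 3.14, 3.14, 3.14, 3.14].

### API

Orientations are given as a rotation vector (axis times angle).
In Python, from station import env, cams, hand_in gives the robot as it stands.
- The arm moves only by the shell command python3 -m inch 'ROWS'. ROWS is JSON, a list of rows, each a list of 5 numbers: the shift along the world's x, y, z in m, then the turn about the world's z in degrees, then the closure, from 0 (fully open) to 1 (shut). A call has exactly 5 rows; each row shifts and turns the pose as measured when the row begins; what a row does not reach is not made up. A row lasts 1/12 s, in which the tool goes at most 41.7 mm and 7.16 degrees, less where a joint would pass 70% of its speed; a pose out of reach is approached as far as the arm can. A call with a gripper value outside its range is refused whole. The fingers move at their own pace and stop on an object; the grip force is fixed at half the most. Time passes only in rows, so rows that do not move let the fingers close, or fill a call up. It gives the time, the measured TCP pose, the force and the opening at its end, in the units of the state.
- env.observe(): the state, without advancing time (a new reading comes with each control period).
- cams.grab_frame(name): name is "scene" or "top" or "wrist"; returns the picture (384x512x3 uint8, blue, green, red); there is no depth.
- cams.get_calibration(name): a dict with "camera_matrix" (3x3 intrinsics, pixels), "position" and "orientation" of the camera in the world. Camera axes: x right, y down, z forward; pixel columns grow to the right and rows downward; lengths in m; the calibration is good to about 2 mm. A picture is of the moment at which its call begins: read the wrist's pose just before it. get_calibration takes no time and is no camera call; for the wrist camera it gives the pose at the moment of the call.
- hand_in(): hands the job in, once; it reports no verdict.
The state is a dict: "clock": time; "q": joint angles; "dq": joint speeds; "effort": joint torques, N m; "tool_pos": TCP position; "tcp_rot": TCP orientation; "ft_force": force on the tool from outside, world axes, zero at the start; "torque": the same for the moment, N m; "finger_gap": finger opening in m.
Only numpy, scipy, OpenCV 4.12 (cv2) and the standard library are available. Lean on these libraries where they do the work, as an engineer would, in place of code of your own. Each camera call takes 0.05 s, during which the arm holds its last target.

## Working session

There is one attempt and no reset: what is moved stays moved. The work goes in short steps, Python scripts to look and compute and a shell command to move; the robot and the scene stay as the last step left them, time stands still between calls to the robot, and variables do not carry over. Pictures are saved under pics/ and viewed, and the job is handed in when it is done.

```bash
ls; mkdir -p pics; python3 - <<'E'
from station import env,cams
import cv2
s=env.observe();print({k:(v if not hasattr(v,'round') else v) for k,v in s.items()});print(env.grip_point_offset)
for n in ["top","scene","wrist"]:
    im=cams.grab_frame(n);cv2.imwrite(f'pics/{n}0.png',im);c=cams.get_calibration(n);print(n,c)
E
```

```text
pics
{'clock': 0.0, 'q': array([-1.47880725e+00,  2.59306970e-01,  1.53606074e+00,  4.60781754e-05,
        1.34798221e+00, -2.02833913e-01]), 'dq': array([-0.00036953,  0.00021214, -0.00066965, -0.00206152, -0.00097171,
       -0.00047017]), 'effort': array([-4.68715371e-04, -4.37311792e+01, -2.83999014e+01,  7.16455537e-02,
        4.13873093e-02, -1.48903418e-04]), 'tool_pos': array([ 0.15980664, -0.52605233,  0.40394577]), 'tcp_rot': array([-3.10579005e+00, -4.61158241e-01, -2.23247798e-04]), 'ft_force': array([-0.14418263, -0.01827446,  0.28965641]), 'torque': array([0.02180533, 0.01901314, 0.02281266]), 'finger_gap': 0.09323599308911068}
0.1673
top {'camera_matrix': array([[436.02475489,   0.        , 261.89633357],
       [  0.        , 436.02475489, 190.35803954],
       [  0.        ,   0.        ,   1.        ]]), 'position': array([0.25071103, 0.10756363, 1.46624498]), 'orientation': array([-2.09652964,  2.12300514, -0.21696935])}
scene {'camera_matrix': array([[478.83768496,   0.        , 254.9918887 ],
       [  0.        , 478.83768496, 191.57532147],
       [  0.        ,   0.        ,   1.        ]]), 'position': array([-0.31681451,  0.57706738,  1.05949691]), 'orientation': array([-1.29052191,  2.26388298, -0.901533  ])}
wrist {'camera_matrix': array([[277.05706053,   0.        , 258.99452058],
       [  0.        , 277.05706053, 196.01244215],
       [  0.        ,   0.        ,   1.        ]]), 'position': array([ 0.22891827, -0.50513484,  0.38539652]), 'orientation': array([ 2.34957315, -1.74263862, -0.22920463])}
```

View pics/top0.png

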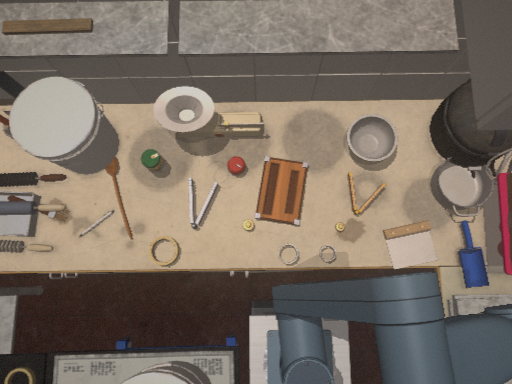

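View pics/scene0.png

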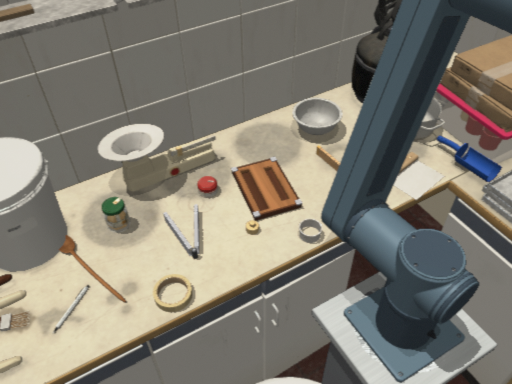

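View pics/wrist0.png

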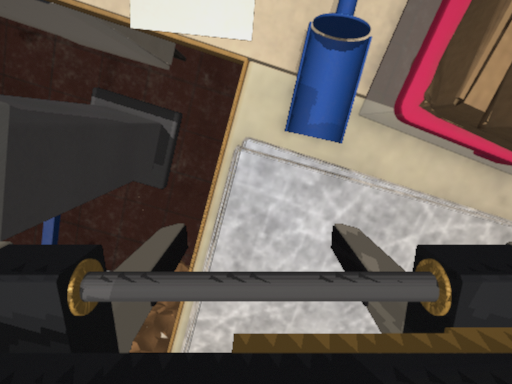

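The top picture shows the tongs V (hinge about (194,226), arms up to (192,180) and (216,185)), the case at (282,190), the rule V at (355,212) with the weight at (340,227), and the red timer at (236,165). I'll enlarge crops next.

```bash
cat > h.py <<'E'
import numpy as np,cv2
from scipy.spatial.transform import Rotation as R
from station import env,cams
def cal(n):
    c=cams.get_calibration(n);return c['camera_matrix'],np.array(c['position']),R.from_rotvec(c['orientation']).as_matrix()
def p2w(c,u,v,z):
    K,p,M=c;d=M@np.linalg.inv(K)@np.array([u,v,1.]);return p+d*(z-p[2])/d[2]
def w2p(c,P):
    K,p,M=c;q=K@(M.T@(np.asarray(P,float)-p));return q[:2]/q[2]
def crop(im,u0,v0,u1,v1,s,name):
    o=cv2.resize(im[v0:v1,u0:u1],None,fx=s,fy=s,interpolation=cv2.INTER_CUBIC)
    for u in range((u0+9)//10*10,u1,10):
        cv2.putText(o,str(u),(int((u-u0+.5)*s)-8,8),0,.32,(255,255,0),1);cv2.line(o,(int((u-u0+.5)*s),10),(int((u-u0+.5)*s),16),(255,255,0),1)
    for v in range((v0+9)//10*10,v1,10):
        cv2.putText(o,str(v),(0,int((v-v0+.5)*s)+3),0,.32,(255,255,0),1);cv2.line(o,(24,int((v-v0+.5)*s)),(30,int((v-v0+.5)*s)),(255,255,0),1)
    cv2.imwrite('pics/'+name+'.png',o)
E
python3 - <<'E'
from h import *
im=cv2.imread('pics/top0.png')
crop(im,180,150,260,240,6,'t_tongs');crop(im,245,145,325,235,6,'t_case');crop(im,325,160,405,240,6,'t_rule')
E
```

```text
(no output)
```

View pics/t_tongs.png

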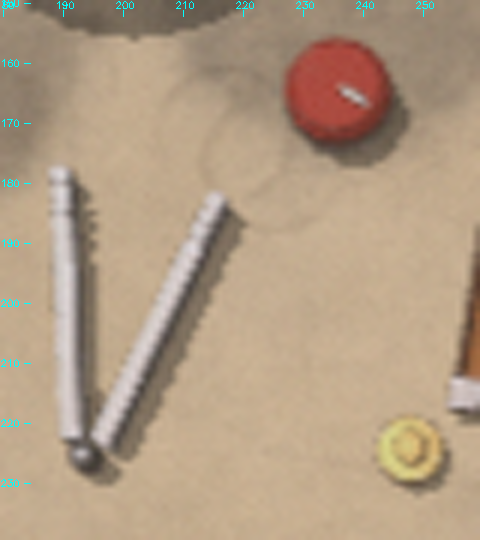

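View pics/t_case.png

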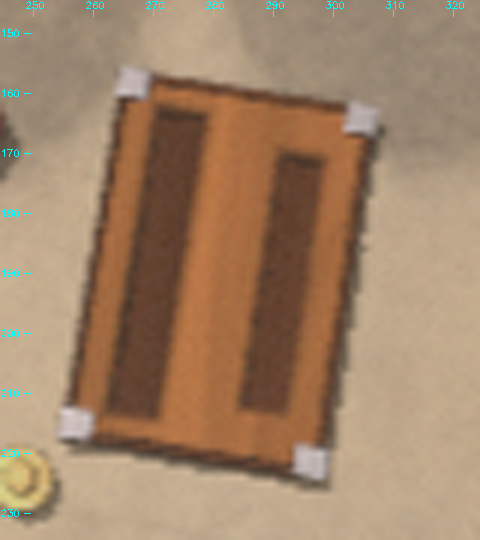

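View pics/t_rule.png

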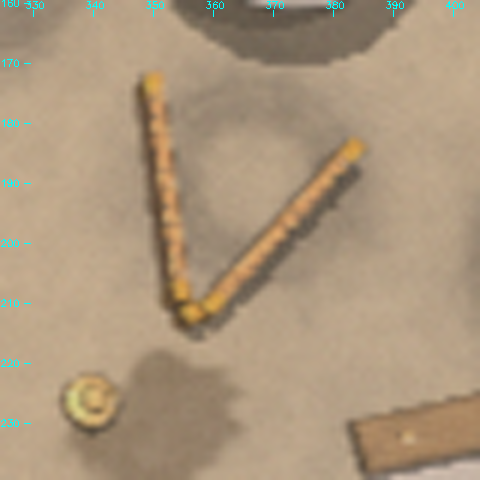

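```bash
python3 - <<'E'
from h import *
T=cal('top')
def show(n,pts,z):
    r=[p2w(T,*p,z)[:2] for p in pts];print(n,np.round(r,4).tolist());return np.array(r)
h=show('tongs hinge',[(193,225.3)],.034)[0]
a=show('tongs armR (low,tip)',[(196.3,223.5),(216,182.5)],.034)
b=show('tongs armL',[(191.3,222.5),(189.3,178)],.034)
c=show('case corners',[(264.2,156.2),(307.3,161.7),(298.5,224),(254.5,218.3)],.0235)
ctr=c.mean(0);ax=(c[0]+c[1]-c[2]-c[3]);print('case',ctr,np.degrees(np.arctan2(ax[1],ax[0])),[np.linalg.norm(c[i]-c[(i+1)%4]) for i in range(4)])
lp=show('long',[(270.5,162.5),(279,163.5),(271,217),(262.3,216.3)],.02)
sp=show('short',[(291,170),(298.8,170.5),(292.5,217),(284.5,216.3)],.02)
for q in (lp,sp):
    ax=q[0]+q[1]-q[2]-q[3];print(q.mean(0),np.degrees(np.arctan2(ax[1],ax[0])))
rh=show('rule hinge',[(356,211.5)],.034)[0]
rr=show('ruleR',[(360,210.5),(383.3,184.3)],.034)
rl=show('ruleL',[(354.5,208),(350,173.5)],.034)
for n,p,q in (('tR',*a),('tL',*b),('rR',*rr),('rL',*rl)):
    d=q-p;print(n,np.degrees(np.arctan2(d[1],d[0])),np.linalg.norm(d))
show('timer',[(235.5,165)],.045);show('wmid?',[(340,227),(248,224.5)],.03);show('jar',[(150,158)],.084)
s=env.observe();M=R.from_rotvec(s['tcp_rot']).as_matrix();print('tool y deg',np.degrees(np.arctan2(M[1,1],M[0,1])),'x',np.degrees(np.arctan2(M[1,0],M[0,0])))
E
```

```text
tongs hinge [[0.4389, 0.3401]]
tongs armR (low,tip) [[0.4448, 0.3293], [0.5831, 0.2655]]
tongs armL [[0.4483, 0.3459], [0.5999, 0.3559]]
case corners [[0.6761, 0.1017], [0.6545, -0.0458], [0.4402, -0.0093], [0.4612, 0.1369]]
case [0.55801522 0.0458592 ] -9.477026649252991 [np.float64(0.149050233877509), np.float64(0.21742951772252841), np.float64(0.14770305937131725), np.float64(0.21781291056497934)]
long [[0.6544, 0.0803], [0.6504, 0.0512], [0.4654, 0.0817], [0.4681, 0.1108]]
short [[0.6268, 0.0106], [0.6247, -0.0161], [0.4645, 0.0098], [0.4672, 0.0365]]
[0.55957244 0.08099065] -9.323806735993223
[0.54579278 0.01019064] -9.17938193096328
rule hinge [[0.4781, -0.2005]]
ruleR [[0.4813, -0.214], [0.5694, -0.2974]]
ruleL [[0.49, -0.1962], [0.6083, -0.1876]]
tR -24.771704574049153 0.15230419969873368
tL 3.784740611604992 0.15188451394472505
rR -43.45181432064106 0.12138402059019243
rL 4.147830417360849 0.11867606908890938
timer [[0.6402, 0.199]]
wmid? [[0.4276, -0.1456], [0.4398, 0.1585]]
jar [[0.6572, 0.4784]]
tool y deg -73.1091858008715 x 16.890791417224953
```

```bash
python3 -m inch '[[0.031,0.025,0,0,0],[0.031,0.025,0,0,0],[0.031,0.025,0,0,0],[0.031,0.025,0,0,0],[0.031,0.025,0,0,0]]'; python3 -m inch '[[0.031,0.025,0,0,0],[0.031,0.025,0,0,0],[0.031,0.025,0,0,0],[0.031,0.025,0,0,0],[0.031,0.025,0,0,0]]'
```

```text
clock: 0.57
tool_pos: [0.3129, -0.4018, 0.4016]
tcp_rot: [-3.108, -0.439, 0.005]
ft_force: [0.5, -0.4, 0.6]
finger_gap: 0.093
clock: 0.98
tool_pos: [0.4733, -0.2689, 0.4008]
tcp_rot: [-3.108, -0.435, 0.006]
ft_force: [-0.1, -0.8, 0.4]
finger_gap: 0.093
```

```bash
python3 -m inch '[[0.01,0.04,0,-6,0],[0.01,0.04,0,-6,0],[0.01,0.04,0,-6,0],[0.01,0.04,0,-6,0],[0.01,0.04,0,-1,0]]'; python3 -m inch '[[-0.005,0.04,0,0,0],[-0.01,0.02,0,0,0],[0,0,0,0,0],[0,0,0,0,0],[0,0,0,0,0]]'
python3 - <<'E'
from h import *
import pickle
c=cal('wrist');s=env.observe();im=cams.grab_frame('wrist');cv2.imwrite('pics/w1.png',im);pickle.dump(c,open('pics/w1.pkl','wb'));print(s['tool_pos'],c[1])
E
```

```text
clock: 1.4
tool_pos: [0.5264, -0.0694, 0.3986]
tcp_rot: [-3.125, 0.272, 0.006]
ft_force: [0.9, -0.3, 0.0]
finger_gap: 0.0929
clock: 1.82
tool_pos: [0.5113, 0.0007, 0.3973]
tcp_rot: [-3.124, 0.258, 0.008]
ft_force: [-0.2, 0.1, 0.3]
finger_gap: 0.0934
[0.5112881  0.00072151 0.39729431] [ 0.58239094 -0.01043869  0.37813709]
```

View pics/w1.png

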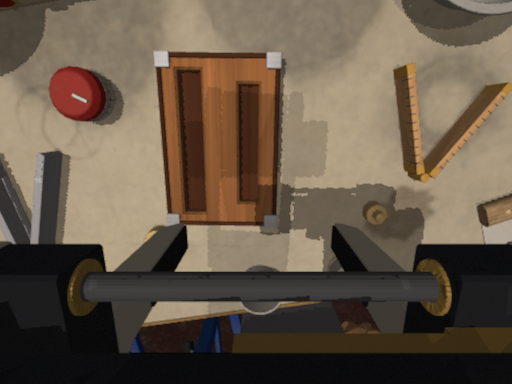

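The wrist picture shows the case from (160,52) to (282,232), the rule with hinge at (422,178), and the tongs partly at the left edge. I'll enlarge it.

```bash
python3 - <<'E'
from h import *
im=cv2.imread('pics/w1.png')
crop(im,150,40,295,240,4,'w1case');crop(im,365,50,512,225,4,'w1rule')
E
```

```text
(no output)
```

View pics/w1case.png

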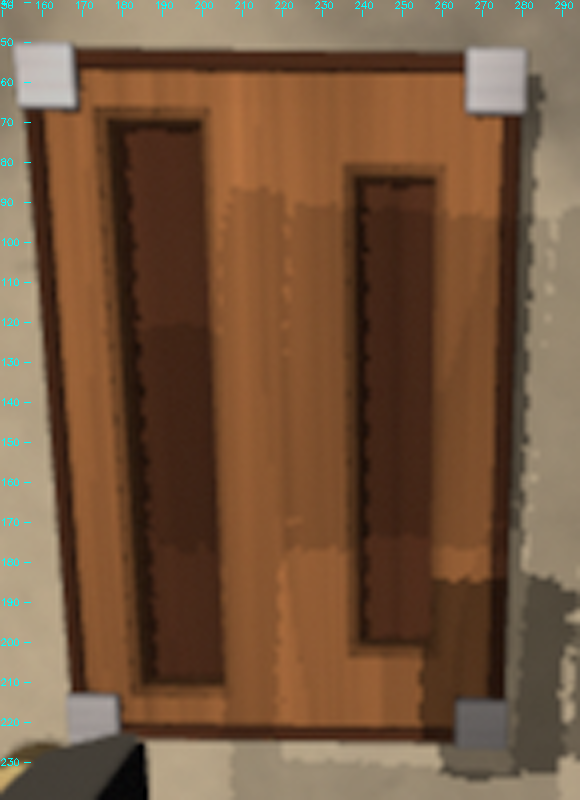

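View pics/w1rule.png

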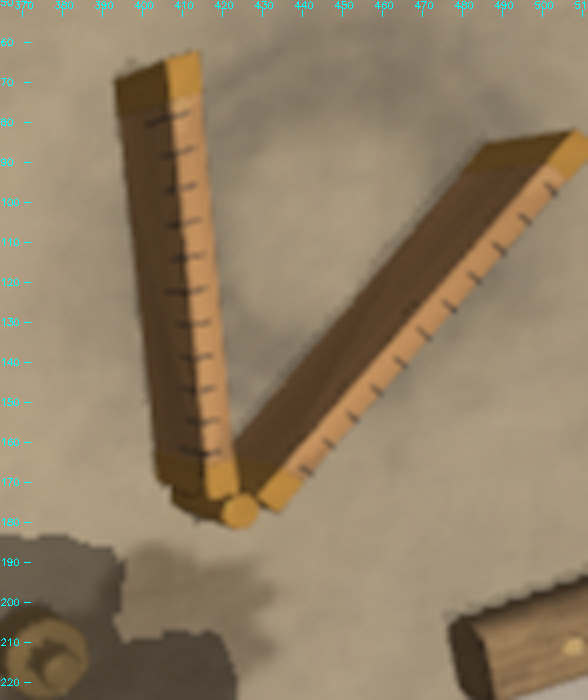

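```bash
python3 - <<'E'
from h import *
import pickle
T=pickle.load(open('pics/w1.pkl','rb'))
def show(n,pts,z):
    r=[p2w(T,*p,z)[:2] for p in pts];print(n,np.round(r,4).tolist());return np.array(r)
c=show('case corners',[(153,50.5),(280.5,51.5),(276,225.5),(166.5,223)],.0235)
lp=show('long',[(174,66.5),(201.5,66.5),(205.5,213.5),(183,213)],.02)
sp=show('short',[(235.5,80.5),(259.5,80.5),(256,203),(236.5,203)],.02)
for q in (c,lp,sp):
    ax=q[0]+q[1]-q[2]-q[3];print(q.mean(0),np.degrees(np.arctan2(ax[1],ax[0])),[round(float(np.linalg.norm(q[i]-q[(i+1)%4])),4) for i in range(4)])
rh=show('rule hinge',[(424,177.5)],.034)[0]
rr=show('ruleR',[(435.5,172.5),(507.5,88)],.034)
rl=show('ruleL',[(420,170),(410.5,68)],.034)
for n,p,q in (('rR',*rr),('rL',*rl)):
    d=q-p;print(n,np.degrees(np.arctan2(d[1],d[0])),np.linalg.norm(d))
E
```

```text
case corners [[0.6807, 0.1006], [0.655, -0.0455], [0.4426, -0.0082], [0.4705, 0.1388]]
long [[0.6608, 0.0815], [0.6553, 0.0492], [0.4741, 0.0842], [0.4798, 0.1143]]
short [[0.6334, 0.0122], [0.6286, -0.0163], [0.4776, 0.0136], [0.4819, 0.0396]]
[0.56219931 0.04643895] -10.127881799706266 [0.1483, 0.2156, 0.1496, 0.2137]
[0.56750936 0.08230816] -10.599451504684444 [0.0328, 0.1845, 0.0307, 0.1839]
[0.55538285 0.01226866] -10.741647713941234 [0.0289, 0.1539, 0.0263, 0.1539]
rule hinge [[0.4803, -0.2017]]
ruleR [[0.4844, -0.2159], [0.5712, -0.2978]]
ruleL [[0.4908, -0.1969], [0.6113, -0.188]]
rR -43.323738551580796 0.11935273929395812
rL 4.219079031991058 0.12087984233865971
```

```bash
python3 -m inch '[[0.0,0.04,0,0,0],[0.0,0.04,0,0,0],[0.0,0.04,0,-1,0],[0.0,0.04,0,0,0],[0.0,0.04,0,0,0]]'; python3 -m inch '[[-0.005,0.04,0,0,0],[-0.01,0.035,0,0,0],[-0.01,0.02,0,0,0],[0,0,0,0,0],[0,0,0,0,0]]'
python3 - <<'E'
from h import *
import pickle
c=cal('wrist');s=env.observe();im=cams.grab_frame('wrist');cv2.imwrite('pics/w2.png',im);pickle.dump(c,open('pics/w2.pkl','wb'));print(s['tool_pos'],c[1])
E
```

```text
clock: 2.28
tool_pos: [0.5163, 0.1907, 0.3971]
tcp_rot: [-3.122, 0.331, 0.003]
ft_force: [0.3, 0.6, 0.2]
finger_gap: 0.0933
clock: 2.7
tool_pos: [0.4953, 0.2902, 0.3958]
tcp_rot: [-3.12, 0.338, 0.0]
ft_force: [0.1, -0.3, -1.1]
finger_gap: 0.0931
[0.49534269 0.29017205 0.39575168] [0.56587134 0.27541428 0.37695417]
```

View pics/w2.png

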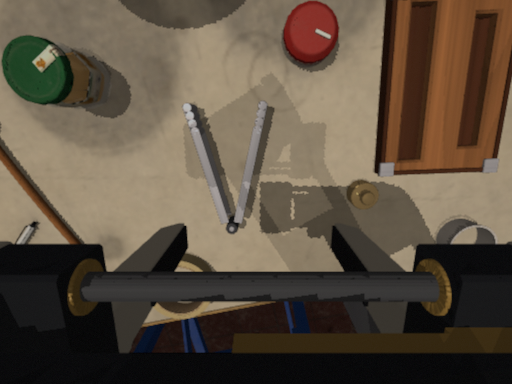

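```bash
python3 - <<'E'
from h import *
im=cv2.imread('pics/w2.png')
crop(im,175,90,280,240,5,'w2t');crop(im,365,0,512,195,4,'w2c')
E
```

```text
(no output)
```

View pics/w2t.png

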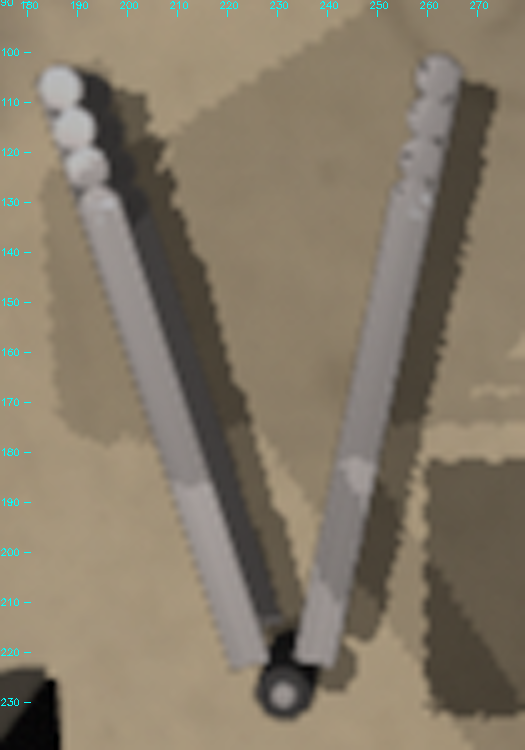

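View pics/w2c.png

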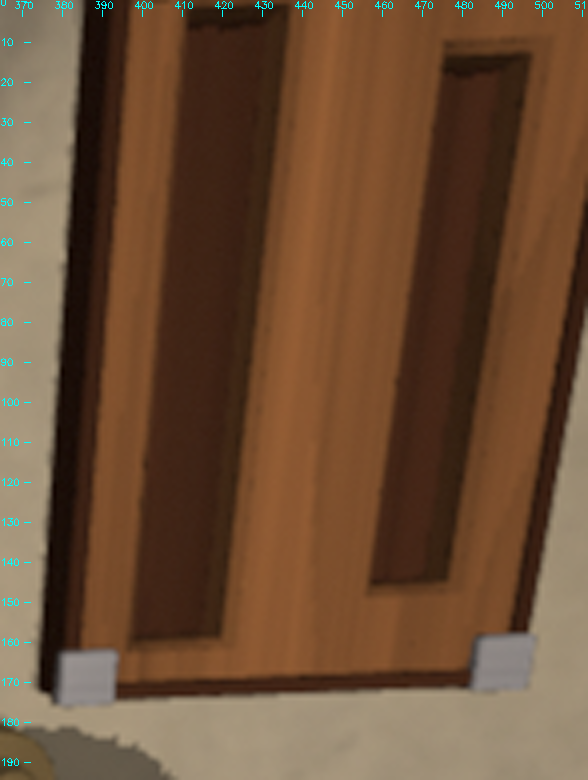

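```bash
python3 - <<'E'
from h import *
import pickle
T=pickle.load(open('pics/w2.pkl','rb'))
def show(n,pts,z):
    r=[p2w(T,*p,z)[:2] for p in pts];print(n,np.round(r,4).tolist());return np.array(r)
show('case BL BR',[(378.5,174.5),(497.5,171.5)],.0235)
h=show('hinge',[(231.3,227.8)],.034)[0]
a=show('R',[(238.3,221.5),(261.5,105)],.034)
b=show('L',[(223.5,222),(187,107)],.034)
d=[]
for p,q in (a,b):
    v=q-p;d.append(np.degrees(np.arctan2(v[1],v[0])));print(d[-1],np.linalg.norm(v))
m=np.radians(np.mean(d));print('bis',np.mean(d),'open',d[1]-d[0],'grip',h+.075*np.array([np.cos(m),np.sin(m)]), 'tcp rel', h+.075*np.array([np.cos(m),np.sin(m)])-env.observe()['tool_pos'][:2])
E
```

```text
case BL BR [[0.4692, 0.1396], [0.4404, -0.0102]]
hinge [[0.4422, 0.341]]
R [[0.4488, 0.3299], [0.5846, 0.2693]]
L [[0.4523, 0.3491], [0.6012, 0.3557]]
-24.0769118114402 0.14869795670279473
2.5226664185634187 0.1491152944608713
bis -10.777122696438392 open 26.59957823000362 grip [0.51585953 0.32700965] tcp rel [0.02042562 0.03725725]
```

```bash
python3 -m inch '[[0.02,0.037,0,1.8,0],[0,0,-0.038,0,0],[0,0,-0.038,0,0],[0,0,-0.038,0,0],[0,0,0,0,0]]'
```

```text
clock: 3.17
tool_pos: [0.5241, 0.3185, 0.2828]
tcp_rot: [-3.12, 0.308, -0.02]
ft_force: [-2.2, -1.3, -0.6]
finger_gap: 0.0932
```

```bash
python3 -m inch '[[-0.009,0.0085,-0.02,0.8,0],[0,0,-0.025,0,0],[0,0,-0.01,0,0],[0,0,0,0,0],[0,0,0,0,0]]'
```

```text
clock: 3.58
tool_pos: [0.5216, 0.3195, 0.2311]
tcp_rot: [-3.121, 0.303, -0.025]
ft_force: [-0.4, 0.0, -0.0]
finger_gap: 0.093
```

```bash
cat > st.py <<'E'
from h import *
def st():
    s=env.observe();M=R.from_rotvec(s['tcp_rot']).as_matrix();p=np.array(s['tool_pos'])
    print('t',round(s['clock'],2),'tcp',np.round(p,4),'grip',np.round(p+M[:,2]*.1673,4),'tip',np.round(p+M[:,2]*.186,4),'yaw',round(float(np.degrees(np.arctan2(M[1,0],M[0,0]))),2),'tilt mrad',np.round(M[:2,2]*1000,1),'F',np.round(s['ft_force'],1),'gap',round(s['finger_gap']*1000,1))
if __name__=='__main__': st()
E
python3 st.py; python3 -m inch '[[-0.006,0.008,0,0.8,0],[-0.006,0.006,0,0,0],[0,0,0,0,0],[0,0,0,0,0],[0,0,0,0,0]]' >/dev/null; python3 st.py
```

```text
t 3.58 tcp [0.5216 0.3195 0.2311] grip [0.5244 0.3202 0.0638] tip [0.5247 0.3202 0.0451] yaw -11.09 tilt mrad [16.3  3.9] F [-0.4  0.  -0. ] gap 93.0
t 4.0 tcp [0.5112 0.3349 0.2387] grip [0.5157 0.3363 0.0715] tip [0.5161 0.3365 0.0528] yaw -10.3 tilt mrad [26.5  8.3] F [-0.4  0.1 -0.4] gap 93.5
```

```bash
python3 -m inch '[[0,0,0,0,0],[0,0,0,0,0],[0,0,0,0,0],[0,0,0,0,0],[0,0,0,0,0]]' >/dev/null; python3 st.py;  python3 -m inch '[[0.001,-0.002,-0.008,0,0],[0.001,-0.002,-0.008,0,0],[0.001,-0.002,-0.008,0,0],[0,0,0,0,0],[0,0,0,0,0]]' >/dev/null; python3 st.py
```

```text
t 4.42 tcp [0.5113 0.3354 0.2401] grip [0.516  0.337  0.0728] tip [0.5166 0.3371 0.0541] yaw -10.24 tilt mrad [28.6  9.1] F [ 0.1 -0.9 -0. ] gap 93.0
t 4.83 tcp [0.5144 0.3282 0.2123] grip [0.5189 0.3296 0.0451] tip [0.5194 0.3297 0.0264] yaw -10.27 tilt mrad [26.8  8.2] F [-0.8  0.4  0.6] gap 92.7
```

```bash
python3 -m inch '[[-0.001,-0.001,-0.004,0,0],[-0.001,-0.001,-0.004,0,0],[0,0,-0.002,0,0],[0,0,0,0,0],[0,0,0,0,0]]' >/dev/null; python3 st.py
```

```text
t 5.25 tcp [0.5121 0.3257 0.2004] grip [0.5163 0.327  0.0332] tip [0.5168 0.3271 0.0145] yaw -10.29 tilt mrad [25.4  7.6] F [-1.  -0.3 -0.5] gap 93.2
```

```bash
python3 -m inch '[[0,0,0.002,0,0.2],[0,0,0,0,0.35],[0,0,0,0,0.45],[0,0,0,0,0.55],[0,0,0,0,0.65]]' >/dev/null; python3 st.py;python3 -m inch '[[0,0,0,0,0.7],[0,0,0,0,0.75],[0,0,0,0,0.8],[0,0,0,0,1],[0,0,0,0,1]]' >/dev/null; python3 st.py
```

```text
t 5.67 tcp [0.5123 0.326  0.2037] grip [0.5169 0.3274 0.0365] tip [0.5174 0.3276 0.0178] yaw -10.27 tilt mrad [27.1  8.3] F [-0.1  0.4 -1. ] gap 64.4
t 6.08 tcp [0.5124 0.3263 0.2038] grip [0.5171 0.3279 0.0366] tip [0.5176 0.328  0.0179] yaw -10.27 tilt mrad [27.7  9.1] F [-0.3  1.  -0.7] gap 31.1
```

```bash
python3 - <<'E'
from h import *
import pickle
c=cal('wrist');im=cams.grab_frame('wrist');cv2.imwrite('pics/w3.png',im);pickle.dump(c,open('pics/w3.pkl','wb'))
im=cams.grab_frame('top');crop(im,170,150,270,240,6,'t3')
E
python3 st.py
```

```text
t 6.18 tcp [0.5125 0.3263 0.2039] grip [0.5171 0.3279 0.0366] tip [0.5177 0.328  0.018 ] yaw -10.27 tilt mrad [27.9  9.1] F [-0.1  0.6  0.3] gap 22.8
```

View pics/w3.png

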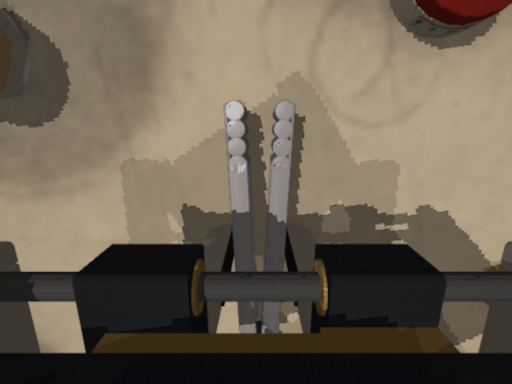

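View pics/t3.png

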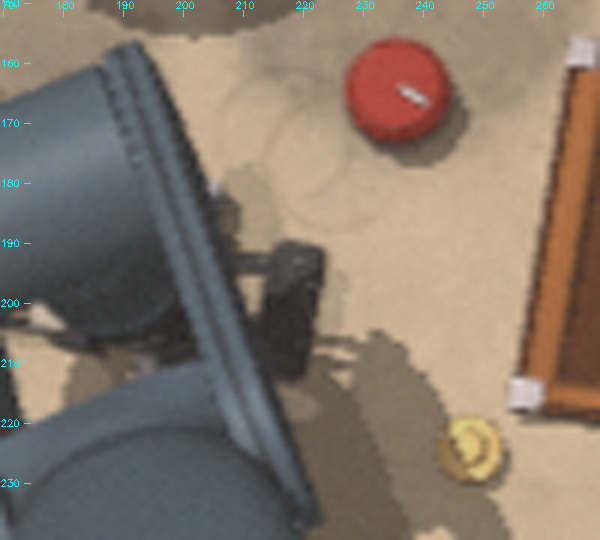

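```bash
python3 -m inch '[[0,0,0,0,1],[0,0,0.005,0,1],[0,0,0.01,0,1],[0,0,0.015,0,1],[0,0,0.02,0,1]]' >/dev/null; python3 st.py;  python3 -m inch '[[0,0,0.015,0,1],[0,0,0.005,0,1],[0,0,0,0,1],[0,0,0,0,1],[0,0,0,0,1]]' >/dev/null; python3 st.py
python3 - <<'E'
from h import *
import pickle
c=cal('wrist');im=cams.grab_frame('wrist');cv2.imwrite('pics/w4.png',im);pickle.dump(c,open('pics/w4.pkl','wb'))
im=cams.grab_frame('scene');crop(im,120,150,300,280,4,'s4')
E
python3 st.py
```

```text
t 6.6 tcp [0.51   0.3251 0.2512] grip [0.5128 0.3257 0.0839] tip [0.5131 0.3258 0.0652] yaw -10.27 tilt mrad [16.3  3.9] F [ 0.5 -0.5 -1. ] gap 22.6
t 7.02 tcp [0.5106 0.3252 0.2779] grip [0.5145 0.3262 0.1107] tip [0.5149 0.3264 0.092 ] yaw -10.27 tilt mrad [23.   6.3] F [-0.2  0.1 -2.1] gap 22.2
t 7.12 tcp [0.5105 0.3251 0.2774] grip [0.5142 0.3261 0.1102] tip [0.5146 0.3262 0.0915] yaw -10.27 tilt mrad [21.9  5.8] F [ 0.5  0.6 -2.5] gap 22.5
```

View pics/w4.png

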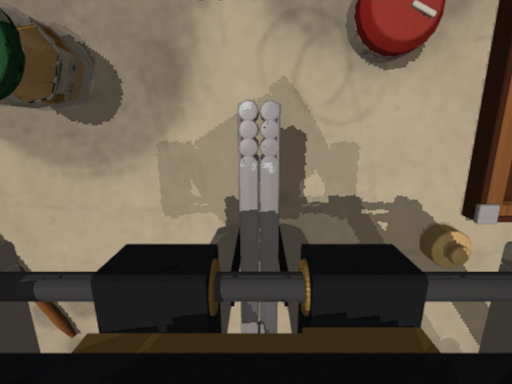

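View pics/s4.png

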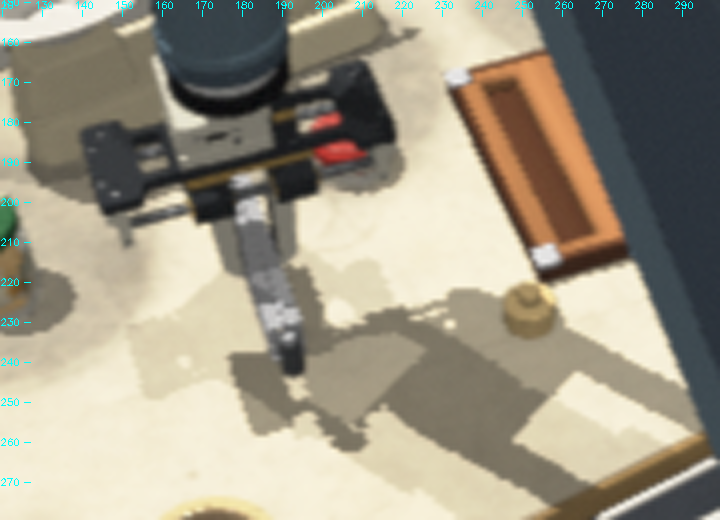

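```bash
python3 - <<'E'
from h import *
im=cv2.imread('pics/w4.png');crop(im,215,85,305,180,6,'w4c')
K,p,M=cal('wrist');s=env.observe();Q=R.from_rotvec(s['tcp_rot']).as_matrix();t=np.array(s['tool_pos'])
o=Q.T@(p-t);print('cam in tool',o)
for uv in [(248.5,101),(270,101),(259,101),(259,180)]:
    d=Q.T@M@np.linalg.inv(K)@np.array([*uv,1]);
    for z in (.168,.170,.172): print(uv,z,(o+d*(z-o[2])/d[2])[:2].round(4))
E
```

```text
cam in tool [ 0.07209857 -0.00058728  0.01878944]
(248.5, 101) 0.168 [ 0.0826 -0.0059]
(248.5, 101) 0.17 [ 0.0828 -0.006 ]
(248.5, 101) 0.172 [ 0.0829 -0.0061]
(270, 101) 0.168 [0.0826 0.0051]
(270, 101) 0.17 [0.0828 0.0051]
(270, 101) 0.172 [0.0829 0.0052]
(259, 101) 0.168 [ 0.0826 -0.0006]
(259, 101) 0.17 [ 0.0828 -0.0006]
(259, 101) 0.172 [ 0.0829 -0.0006]
(259, 180) 0.168 [ 0.0415 -0.0006]
(259, 180) 0.17 [ 0.0411 -0.0006]
(259, 180) 0.172 [ 0.0407 -0.0006]
```

View pics/w4c.png

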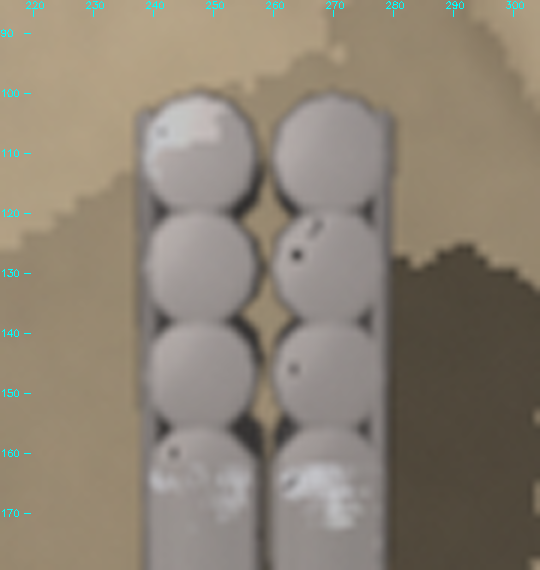

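```bash
python3 -m inch '[[0.004,-0.018,0,0,1],[0.008,-0.035,0,0,1],[0.008,-0.035,0,0,1],[0.008,-0.035,0,0,1],[0.008,-0.035,0,0,1]]' >/dev/null; python3 st.py;  python3 -m inch '[[0.008,-0.035,0,0,1],[0.006,-0.02,0,0,1],[0,0,0,0,1],[0,0,0,0,1],[0,0,0,0,1]]' >/dev/null; python3 st.py
```

```text
t 7.53 tcp [0.5436 0.1689 0.2727] grip [0.546  0.1701 0.1054] tip [0.5463 0.1703 0.0867] yaw -9.59 tilt mrad [14.5  7.5] F [ 0.6 -0.3 -1.9] gap 22.5
t 7.95 tcp [0.5584 0.104  0.2685] grip [0.5597 0.1049 0.1012] tip [0.5598 0.105  0.0825] yaw -10.07 tilt mrad [7.7 5.4] F [-0.3 -0.5 -1.5] gap 22.3
```

```bash
python3 -m inch '[[0.003,-0.007,0,-0.1,1],[0.003,-0.007,0,-0.1,1],[0.003,-0.007,0,0,1],[0.001,-0.003,0,0,1],[0,0,0,0,1]]' >/dev/null; python3 st.py
python3 - <<'E'
from h import *
import pickle
c=cal('wrist');im=cams.grab_frame('wrist');cv2.imwrite('pics/w5.png',im);pickle.dump(c,open('pics/w5.pkl','wb'))
im=cams.grab_frame('scene');crop(im,150,130,330,260,4,'s5')
E
```

```text
t 8.37 tcp [0.5682 0.0822 0.2675] grip [0.5691 0.0833 0.1002] tip [0.5692 0.0834 0.0815] yaw -9.92 tilt mrad [5.4 6.1] F [-0.1  0.9 -1.5] gap 22.6
```

View pics/w5.png

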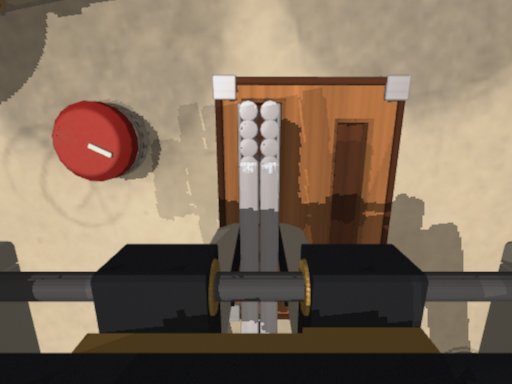

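View pics/s5.png

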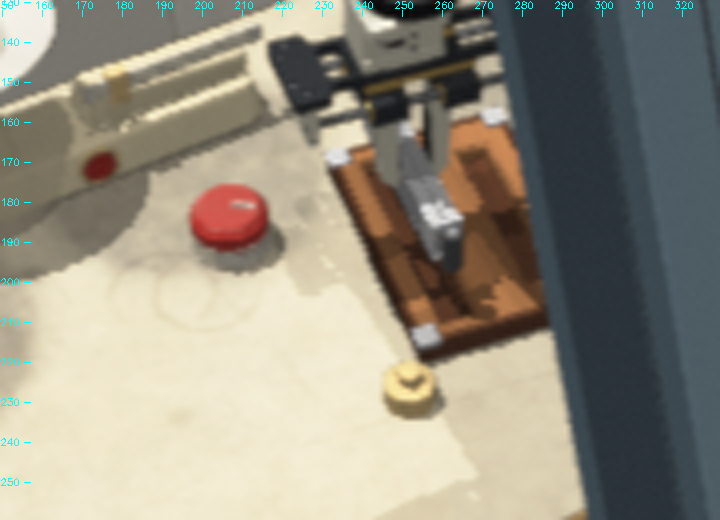

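```bash
python3 - <<'E'
from h import *
im=cv2.imread('pics/w5.png');crop(im,205,65,420,205,3.6,'w5c')
E
```

```text
(no output)
```

View pics/w5c.png

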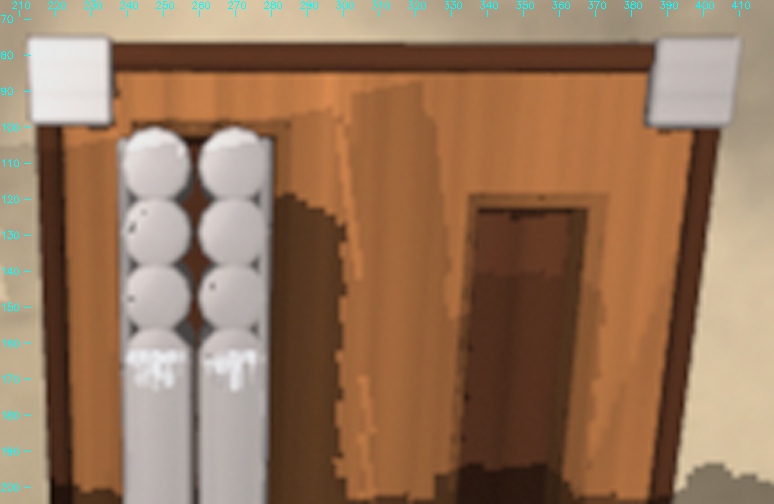

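```bash
python3 - <<'E'
from h import *
import pickle
T=pickle.load(open('pics/w5.pkl','rb'))
c=np.array([p2w(T,u,v,.0235)[:2] for u,v in [(212.5,75.5),(409.5,75.5)]])
y=c[0]-c[1];print(c,np.linalg.norm(y));a=np.arctan2(y[1],y[0])-np.pi/2;print('case yaw',np.degrees(a))
X=np.array([np.cos(a),np.sin(a)]);Y=np.array([-X[1],X[0]])
cc=c.mean(0)-.108*X;print('case',cc,'long',cc+.036*Y,'short',cc-.036*Y)
le=p2w(T,262,98.5,.02)[:2];print('long end in case frame',(le-cc)@X,(le-cc)@Y,'expect .0925')
for z in (.0985-.003,.0985): # tongs top z now
  e=[p2w(T,u,101,z)[:2] for u in (238,280.5)];m=np.mean([p2w(T,259,101,z)[:2]],0)
  print('tongs end in case frame', (m-cc)@X,(m-cc)@Y,'expect .086,.036', np.linalg.norm(e[0]-e[1]))
  m2=p2w(T,259,200,z)[:2];d=m-m2;print('tongs yaw',np.degrees(np.arctan2(d[1],d[0])))
E
```

```text
[[ 0.68048152  0.10056933]
 [ 0.65466639 -0.04567527]] 0.14850556443862434
case yaw -10.010741470154215
case [0.56121824 0.04622097] long [0.56747622 0.08167288] short [0.55496026 0.01076907]
long end in case frame 0.09184202516907601 0.036736582942629756 expect .0925
tongs end in case frame 0.08431838464886383 0.038557175955759526 expect .086,.036 0.022345721912803214
tongs yaw -9.948817152386612
tongs end in case frame 0.08409322203555375 0.03853631323560576 expect .086,.036 0.021909173415237793
tongs yaw -9.948817152386601
```

```bash
python3 -m inch '[[0.0005,-0.001,-0.008,0,1],[0.0005,-0.001,-0.010,0,1],[0.0005,-0.001,-0.010,0,1],[0,0,-0.004,0,1],[0,0,0,0,1]]' >/dev/null; python3 st.py
python3 - <<'E'
from h import *
import pickle
c=cal('wrist');im=cams.grab_frame('wrist');crop(im,185,35,440,205,3.1,'w6c');pickle.dump(c,open('pics/w6.pkl','wb'))
E
```

```text
t 8.88 tcp [0.5689 0.0803 0.232 ] grip [0.5697 0.0814 0.0647] tip [0.5698 0.0815 0.046 ] yaw -9.87 tilt mrad [5.  6.7] F [ 0.3 -0.9 -1.4] gap 22.4
```

View pics/w6c.png

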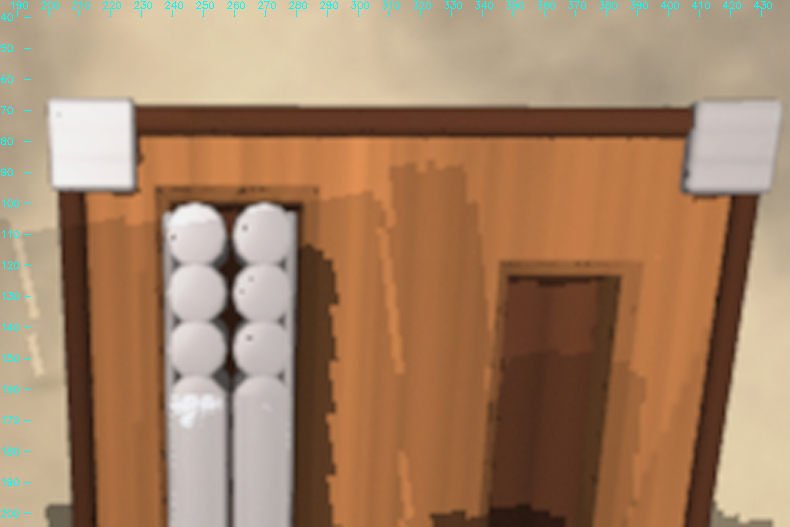

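```bash
cat > rel.py <<'E'
from h import *
import pickle
def rel(pk,TL,TR,end,zt,back=None):
    T=pickle.load(open(pk,'rb'))
    c=np.array([p2w(T,u,v,.0235)[:2] for u,v in (TL,TR)]);y=c[0]-c[1];a=np.arctan2(y[1],y[0])-np.pi/2
    X=np.array([np.cos(a),np.sin(a)]);Y=np.array([-X[1],X[0]]);cc=c.mean(0)-.108*X
    print('w',np.linalg.norm(y),'yaw',np.degrees(a),'case',cc)
    m=p2w(T,*end,zt)[:2];print('end in case',(m-cc)@X,(m-cc)@Y)
    if back is not None:
        d=m-p2w(T,*back,zt)[:2];print('obj yaw',np.degrees(np.arctan2(d[1],d[0])))
E
python3 - <<'E'
from rel import *
rel('pics/w6.pkl',(199.5,66.5),(436,66.5),(258.5,100.5),.062,(259,200))
T=pickle.load(open('pics/w6.pkl','rb'))
print(p2w(T,235,95,.02),p2w(T,286.5,95,.02),p2w(T,258.5,100.5,.062))
E
```

```text
w 0.14896205195521264 yaw -9.97157409557682 case [0.56193017 0.04637671]
end in case 0.08470705456222277 0.036785523229199285
obj yaw -9.616246232982682
[0.66100196 0.08243933 0.02      ] [0.65514669 0.04900644 0.02      ] [0.65172738 0.06793871 0.062     ]
```

```bash
python3 -m inch '[[0.0004,-0.0003,-0.004,-0.1,1],[0.0004,-0.0003,-0.004,-0.1,1],[0,0,-0.004,0,1],[0,0,-0.003,0,1],[0,0,0,0,1]]' ; python3 st.py
```

```text
clock: 9.35
tool_pos: [0.57, 0.0797, 0.2158]
tcp_rot: [-3.122, 0.275, -0.007]
ft_force: [0.8, -0.3, -1.0]
finger_gap: 0.0222
t 9.35 tcp [0.57   0.0797 0.2158] grip [0.5709 0.0808 0.0485] tip [0.571  0.0809 0.0298] yaw -10.08 tilt mrad [5.4 6.7] F [ 0.8 -0.3 -1. ] gap 22.2
```

```bash
python3 -m inch '[[0,0,-0.003,0,1],[0,0,-0.003,0,1],[0,0,-0.002,0,1],[0,0,-0.002,0,1],[0,0,0,0,1]]' >/dev/null; python3 st.py; python3 -m inch '[[0,0,-0.003,0,1],[0,0,-0.003,0,1],[0,0,-0.003,0,1],[0,0,-0.003,0,1],[0,0,-0.003,0,1]]'>/dev/null ; python3 st.py
```

```text
t 9.77 tcp [0.5702 0.0798 0.2107] grip [0.5716 0.0808 0.0434] tip [0.5718 0.081  0.0247] yaw -10.02 tilt mrad [8.5 6. ] F [ 0.   0.4 -1.4] gap 22.3
t 10.18 tcp [0.5698 0.0802 0.2096] grip [0.5723 0.0809 0.0424] tip [0.5726 0.081  0.0237] yaw -9.9 tilt mrad [14.5  4.4] F [-9.3 -1.2 25.4] gap 22.4
```

```bash
python3 -m inch '[[0,0,-0.001,0,0.62],[0,0,0,0,0.62],[0,0,0,0,0.62],[0,0,0.004,0,0.62],[0,0,0.01,0,0.62]]' >/dev/null; python3 st.py; python3 -m inch '[[0,0,0.012,0,0.62],[0,0,0.012,0,0.62],[0,0,0.008,0,0.62],[0,0,0,0,0.62],[0,0,0,0,1]]'>/dev/null ; python3 st.py
python3 - <<'E'
from h import *
import pickle
c=cal('wrist');im=cams.grab_frame('wrist');cv2.imwrite('pics/w7.png',im);crop(im,185,35,440,205,3.1,'w7c');pickle.dump(c,open('pics/w7.pkl','wb'))
im=cams.grab_frame('scene');crop(im,200,130,330,250,5,'s7')
E
```

```text
t 10.6 tcp [0.5696 0.0803 0.2229] grip [0.5721 0.081  0.0556] tip [0.5724 0.0811 0.0369] yaw -9.9 tilt mrad [14.9  4.4] F [-0.4  0.6  0.1] gap 35.4
t 11.02 tcp [0.5707 0.0802 0.259 ] grip [0.5737 0.0809 0.0917] tip [0.574 0.081 0.073] yaw -9.91 tilt mrad [17.4  4.4] F [-0.2 -0.9 -0.3] gap 31.9
```

View pics/w7.png

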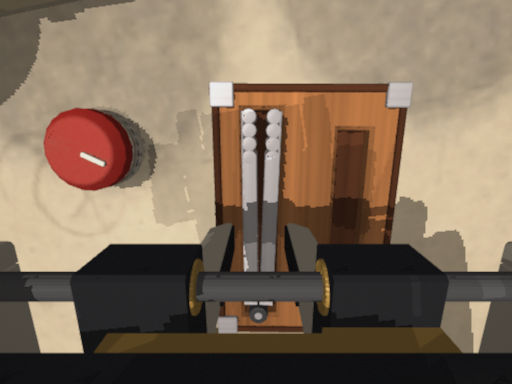

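View pics/s7.png

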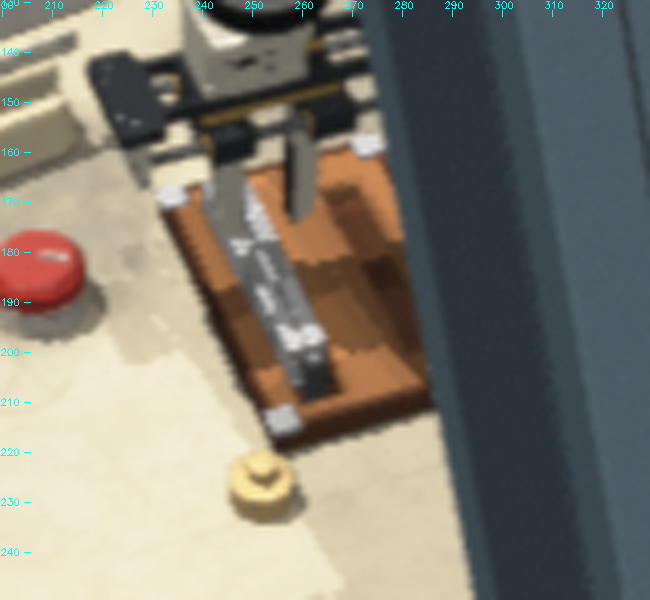

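```bash
python3 -m inch '[[0.015,-0.0026,0,0,1],[0.02,-0.0035,0,0,1],[0.012,-0.0025,0,0,1],[0,0,-0.01,0,1],[0,0,-0.01,0,1]]' >/dev/null; python3 st.py; python3 -m inch '[[0,0,-0.004,0,1],[0,0,-0.003,0,1],[0,0,-0.003,0,1],[0,0,-0.003,0,1],[0,0,-0.003,0,1]]'>/dev/null ; python3 st.py
```

```text
t 11.53 tcp [0.618  0.0716 0.236 ] grip [0.6204 0.0724 0.0687] tip [0.6207 0.0725 0.05  ] yaw -9.89 tilt mrad [14.2  4.6] F [-0.6 -0.8 -0.4] gap 0.6
t 11.95 tcp [0.6152 0.0721 0.2262] grip [0.6177 0.0727 0.0589] tip [0.618  0.0727 0.0402] yaw -9.8 tilt mrad [14.8  3.3] F [-4.2 -1.3 20. ] gap 0.3
```

Front half is seated (contact at 40.2 mm, 20 N). Now I'll check the hinge half.

```bash
python3 -m inch '[[0,0,0.008,0,1],[0,0,0.012,0,1],[-0.02,0.0035,0.005,0,1],[-0.03,0.005,0,0,1],[-0.03,0.005,0,0,1]]' >/dev/null; python3 st.py; python3 -m inch '[[-0.016,0.003,0,0,1],[0,0,-0.004,0,1],[0,0,-0.006,0,1],[0,0,-0.006,0,1],[0,0,-0.006,0,1]]'>/dev/null ; python3 st.py
```

```text
t 12.37 tcp [0.5351 0.0853 0.2539] grip [0.5384 0.0857 0.0866] tip [0.5388 0.0858 0.0679] yaw -9.86 tilt mrad [20.   2.8] F [ 0.   0.1 -0.2] gap 0.7
t 12.78 tcp [0.513 0.09  0.232] grip [0.5159 0.0906 0.0647] tip [0.5163 0.0906 0.046 ] yaw -9.74 tilt mrad [17.7  3.4] F [-0.1 -1.   0.6] gap 0.7
```

```bash
python3 -m inch '[[0,0,-0.003,0,1],[0,0,-0.003,0,1],[0,0,-0.003,0,1],[0,0,-0.003,0,1],[0,0,-0.003,0,1]]' >/dev/null; python3 st.py
```

```text
t 13.2 tcp [0.5146 0.0898 0.2262] grip [0.5169 0.0903 0.0589] tip [0.5172 0.0904 0.0402] yaw -9.72 tilt mrad [14.1  3.3] F [-13.2  -0.2  33.5] gap 0.3
```

```bash
python3 -m inch '[[0,0,0.01,0,1],[0,0,0.02,0,1],[0,0,0.03,0,1],[0,-0.02,0.02,-1,0.5],[0,-0.035,0.01,-2,0]]' >/dev/null; python3 st.py;  python3 -m inch '[[0.003,-0.04,0,-2,0],[0.003,-0.04,0,-2,0],[0.003,-0.04,0,-2,0],[0,-0.04,0,-1,0],[0,-0.04,0,0,0]]' >/dev/null; python3 st.py
```

```text
t 13.62 tcp [0.5157 0.037  0.3169] grip [0.5172 0.0378 0.1496] tip [0.5173 0.0379 0.1309] yaw -12.5 tilt mrad [8.8 5.1] F [0.4 0.1 0.1] gap 9.5
t 14.03 tcp [ 0.5283 -0.17    0.3202] grip [ 0.5315 -0.1698  0.1529] tip [ 0.5319 -0.1698  0.1342] yaw -19.59 tilt mrad [19.4  1.3] F [ 0.3 -0.6  0.4] gap 42.4
```

```bash
python3 -m inch '[[-0.003,-0.02,0,0,0],[-0.003,-0.006,0,0,0],[-0.003,0,0,0,0],[0,0,0,0,0],[0,0,0,0,0]]' >/dev/null; python3 st.py
python3 - <<'E'
from h import *
import pickle
c=cal('wrist');im=cams.grab_frame('wrist');cv2.imwrite('pics/w8.png',im);pickle.dump(c,open('pics/w8.pkl','wb'))
E
```

```text
t 14.45 tcp [ 0.5199 -0.2064  0.3174] grip [ 0.523  -0.2064  0.1502] tip [ 0.5234 -0.2064  0.1315] yaw -20.21 tilt mrad [18.8 -0. ] F [-0.2  0.3 -0.7] gap 76.0
```

View pics/w8.png

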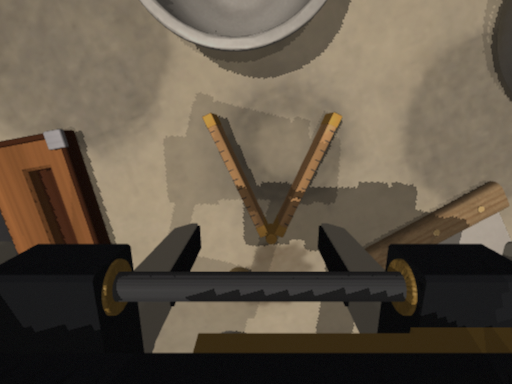

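```bash
python3 - <<'E'
from h import *
import pickle
T=pickle.load(open('pics/w8.pkl','rb'))
h=p2w(T,272,240,.034)[:2];l=p2w(T,209.5,119,.034)[:2];r=p2w(T,336,119,.034)[:2]
al,ar=[np.degrees(np.arctan2(*(q-h)[::-1])) for q in (l,r)];b=(al+ar)/2;print(h,l,r,al,ar,'bis',b,np.linalg.norm(l-h),np.linalg.norm(r-h))
print('grip',h+.042*np.array([np.cos(np.radians(b)),np.sin(np.radians(b))]))
E
```

```text
[ 0.47863578 -0.20265727] [ 0.61170558 -0.18858181] [ 0.57123756 -0.29832812] 6.038010544469183 -45.93390614841292 bis -19.94794780197187 0.13381214730929286 0.1331465375411521
grip [ 0.5181159  -0.21698626]
```

```bash
python3 -m inch '[[-0.002,-0.004,-0.02,0,0],[-0.001,-0.003,-0.025,0,0],[-0.001,-0.003,-0.02,0,0],[0,0,-0.01,0,0],[0,0,0,0,0]]' >/dev/null; python3 st.py
```

```text
t 14.92 tcp [ 0.5178 -0.2079  0.2425] grip [ 0.5217 -0.208   0.0753] tip [ 0.5222 -0.208   0.0566] yaw -19.55 tilt mrad [23.7 -0.8] F [-0.2  0.1 -0.1] gap 93.1
```

```bash
python3 -m inch '[[-0.002,-0.005,-0.002,0,0],[-0.002,-0.005,-0.003,0,0],[-0.001,-0.002,-0.003,0,0],[0,0,-0.001,0,0],[0,0,0,0,0]]' >/dev/null; python3 st.py
```

```text
t 15.33 tcp [ 0.514  -0.2189  0.2359] grip [ 0.5185 -0.2194  0.0687] tip [ 0.519  -0.2194  0.05  ] yaw -19.31 tilt mrad [27.1 -2.7] F [-1.2 -0.7  1.3] gap 92.9
```

```bash
python3 -m inch '[[0,0.0005,-0.006,-0.2,0],[0,0.0005,-0.008,-0.2,0],[0,0,-0.008,0,0],[0,0,-0.006,0,0],[0,0,0,0,0]]' >/dev/null; python3 st.py
```

```text
t 15.75 tcp [ 0.5143 -0.2184  0.2067] grip [ 0.5193 -0.2192  0.0394] tip [ 0.5198 -0.2193  0.0208] yaw -19.82 tilt mrad [29.9 -4.7] F [ 0.  -0.2 -0. ] gap 92.9
```

```bash
python3 -m inch '[[0,0,-0.003,0,0.2],[0,0,-0.002,0,0.35],[0,0,0,0,0.45],[0,0,0,0,0.55],[0,0,0,0,0.65]]' >/dev/null; python3 st.py;python3 -m inch '[[0,0,0,0,0.7],[0,0,0,0,0.75],[0,0,0,0,0.8],[0,0,0,0,1],[0,0,0,0,1]]' >/dev/null; python3 st.py;python3 -m inch '[[0,0,0,0,1],[0,0,0,0,1],[0,0,0,0,1],[0,0,0,0,1],[0,0,0,0,1]]' >/dev/null; python3 st.py
python3 - <<'E'
from h import *
import pickle
c=cal('wrist');im=cams.grab_frame('wrist');cv2.imwrite('pics/w9.png',im);pickle.dump(c,open('pics/w9.pkl','wb'))
E
```

```text
t 16.17 tcp [ 0.5141 -0.2181  0.1999] grip [ 0.5188 -0.2186  0.0326] tip [ 0.5193 -0.2187  0.0139] yaw -19.81 tilt mrad [28.  -3.2] F [0.2 0.  0. ] gap 64.5
t 16.58 tcp [ 0.5141 -0.218   0.2002] grip [ 0.5188 -0.2186  0.033 ] tip [ 0.5194 -0.2187  0.0143] yaw -19.8 tilt mrad [28.3 -3.5] F [-0.6  1.8 -0.5] gap 30.7
t 17.0 tcp [ 0.5141 -0.2181  0.2003] grip [ 0.5188 -0.2187  0.033 ] tip [ 0.5193 -0.2188  0.0143] yaw -19.81 tilt mrad [28.3 -3.6] F [ 0.4  0.  -1.7] gap 18.4
```

View pics/w9.png

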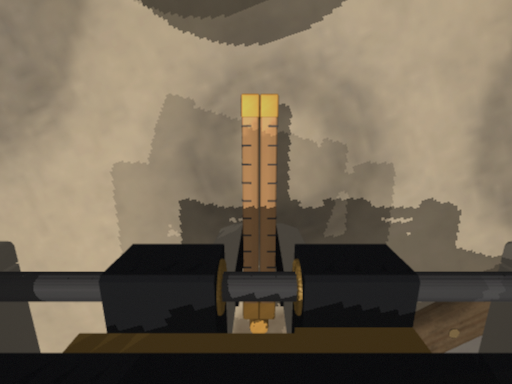

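```bash
cat > endp.py <<'E'
from h import *
import sys
def endp(u,v,z):
    K,p,M=cal('wrist');s=env.observe();Q=R.from_rotvec(s['tcp_rot']).as_matrix();t=np.array(s['tool_pos'])
    o=Q.T@(p-t);d=Q.T@M@np.linalg.inv(K)@np.array([u,v,1]);return (o+d*(z-o[2])/d[2])[:2]
print(endp(*map(float,sys.argv[1:])))
E
python3 endp.py 260 95 0.169; python3 -m inch '[[0,0,0,0,0.7],[0,0,0,0,0.6],[0.006,-0.002,0.001,0,0.6],[0.008,-0.003,0,0,0.6],[0.008,-0.003,0,0,0.6]]'>/dev/null; python3 st.py
```

```text
[ 0.0855414  -0.00020291]
t 17.47 tcp [ 0.5368 -0.2263  0.202 ] grip [ 0.5415 -0.2269  0.0348] tip [ 0.5421 -0.2269  0.0161] yaw -19.83 tilt mrad [28.3 -3.6] F [0.2 0.2 0.9] gap 37.1
```

```bash
python3 - <<'E'
from h import *
import pickle
c=cal('wrist');im=cams.grab_frame('wrist');cv2.imwrite('pics/w10.png',im);pickle.dump(c,open('pics/w10.pkl','wb'))
crop(im,200,90,320,360,2.9,'w10c')
E
```

```text
(no output)
```

View pics/w10c.png

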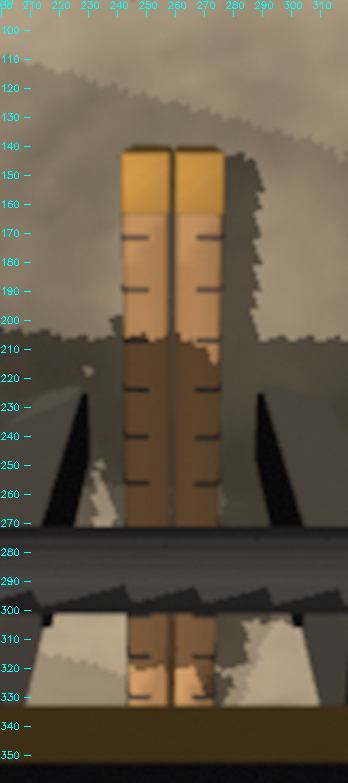

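```bash
python3 endp.py 258.5 142 0.168;python3 endp.py 258.5 142 0.172; python3 endp.py 242 143 0.170;python3 endp.py 277 143 0.170; python3 endp.py 258.5 325 0.170
```

```text
[ 0.0619546  -0.00101297]
[ 0.06168505 -0.00101931]
[ 0.06129611 -0.00988264]
[0.06128573 0.00892423]
[-0.0541932  -0.00113169]
```

```bash
python3 -m inch '[[-0.004,0.0014,0,0,0.6],[-0.004,0.0014,0,0,0.6],[0,0,0,0,0.6],[0,0,0,0,0.8],[0,0,0,0,1]]'>/dev/null; python3 st.py;  python3 -m inch '[[0,0,0,0,1],[0,0,0,0,1],[0,0,0,0,1],[0,0,0,0,1],[0,0,0,0,1]]'>/dev/null; python3 st.py
```

```text
t 17.93 tcp [ 0.5307 -0.2244  0.202 ] grip [ 0.5358 -0.2252  0.0348] tip [ 0.5364 -0.2253  0.0161] yaw -19.8 tilt mrad [30.7 -5. ] F [ 0.4 -1.3 -0.5] gap 28.3
t 18.35 tcp [ 0.5303 -0.2242  0.202 ] grip [ 0.5354 -0.225   0.0348] tip [ 0.5359 -0.2251  0.0161] yaw -19.81 tilt mrad [30.6 -4.9] F [ 0.2 -1.3 -0.7] gap 18.5
```

```bash
python3 -m inch '[[0,0,0.005,0,1],[0,0,0.01,0,1],[0,0,0.02,0,1],[0,0,0.02,0,1],[0,0.01,0.015,1,1]]'>/dev/null; python3 st.py;  python3 -m inch '[[0.003,0.03,0.005,2,1],[0.003,0.038,0,2,1],[0.003,0.038,0,2,1],[0.003,0.038,0,2,1],[0.003,0.03,0,1,1]]'>/dev/null; python3 st.py
```

```text
t 18.77 tcp [ 0.5283 -0.2142  0.272 ] grip [ 0.532  -0.2142  0.1048] tip [ 0.5325 -0.2142  0.0861] yaw -18.89 tilt mrad [22.1  0.4] F [ 0.4 -0.6 -1.1] gap 18.2
t 19.18 tcp [ 0.5445 -0.0409  0.2874] grip [ 0.5505 -0.0414  0.1202] tip [ 0.5511 -0.0415  0.1016] yaw -10.06 tilt mrad [35.9 -3.5] F [ 0.3 -0.7 -1.1] gap 18.5
```

```bash
python3 -m inch '[[0.002,0.014,0,0,1],[0.002,0.014,0,0,1],[0.001,0.01,0,0,1],[0,0.005,0,0,1],[0,0,0,0,1]]'>/dev/null; python3 st.py
python3 - <<'E'
from h import *
import pickle
c=cal('wrist');im=cams.grab_frame('wrist');cv2.imwrite('pics/w11.png',im);pickle.dump(c,open('pics/w11.pkl','wb'))
E
```

```text
t 19.6 tcp [0.5487 0.0115 0.2918] grip [0.5552 0.0112 0.1246] tip [0.556  0.0111 0.1059] yaw -9.53 tilt mrad [39.  -2.1] F [-0.5 -0.3 -0.9] gap 18.5
```

View pics/w11.png

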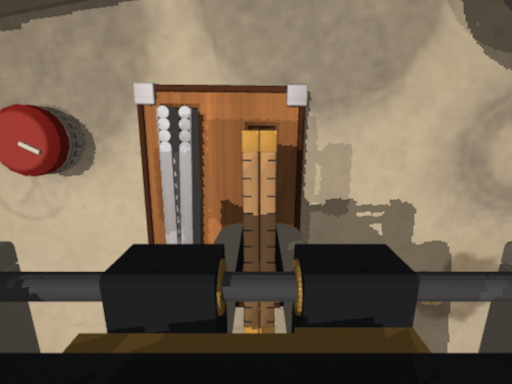

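```bash
python3 -m inch '[[0,0,-0.012,-0.3,1],[0,0,-0.015,-0.3,1],[0,0,-0.015,0,1],[0,0,-0.01,0,1],[0,0,0,0,1]]'>/dev/null; python3 st.py
python3 - <<'E'
from h import *
import pickle
c=cal('wrist');im=cams.grab_frame('wrist');cv2.imwrite('pics/w12.png',im);pickle.dump(c,open('pics/w12.pkl','wb'));crop(im,95,50,345,220,3.1,'w12c')
E
```

```text
t 20.07 tcp [0.5496 0.0061 0.2399] grip [0.5568 0.0051 0.0727] tip [0.5576 0.005  0.0541] yaw -10.43 tilt mrad [43.3 -5.7] F [-0.2 -0.1 -1.9] gap 18.4
```

View pics/w12c.png

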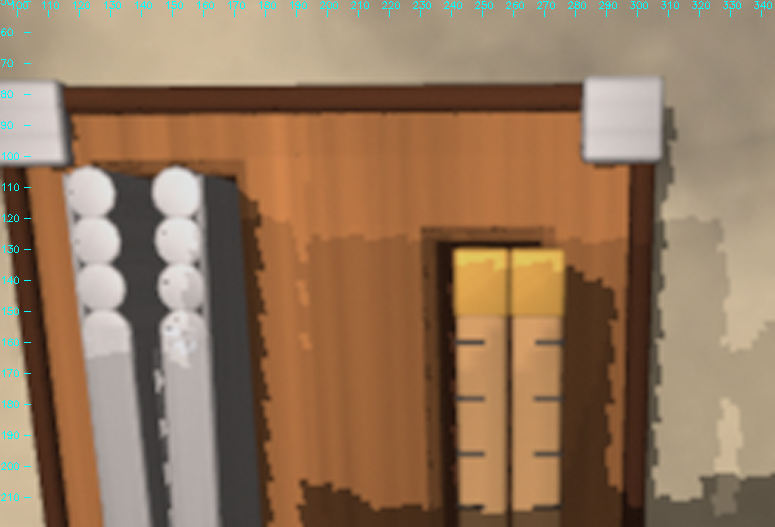

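```bash
python3 - <<'E'
from h import *
import pickle
T=pickle.load(open('pics/w12.pkl','rb'))
a=np.radians(-10.1);X=np.array([np.cos(a),np.sin(a)]);Y=np.array([-X[1],X[0]])
c=p2w(T,308,75,.0235)[:2];print('TRcorner',c,'short from corner',c-.108*X+(.074-.036)*Y)
m=p2w(T,251,123,.02)[:2];print('short from mouth',m-.0775*X)
for z in (.071,.0725,):
  e=p2w(T,258.5,130.5,z)[:2];e2=p2w(T,258.5,215,z)[:2];d=e-e2;o=e-.071*X
  print('rule centre',o,'yaw',np.degrees(np.arctan2(d[1],d[0])),'w',np.linalg.norm(p2w(T,240.5,135,z)-p2w(T,277,135,z)))
  s=c-.108*X+.038*Y; print('need X,Y',(s-o)@X,(s-o)@Y,'world',s-o)
E
```

```text
TRcorner [ 0.65453522 -0.04593549] short from corner [0.55487281 0.01041524]
short from mouth [0.55451737 0.01156029]
rule centre [0.55398716 0.00605801] yaw -10.471313710102782 w 0.01971871051203121
need X,Y 0.00010780946413676125 0.004445020577377128 world [0.00088565 0.00435723]
rule centre [0.55396256 0.00605666] yaw -10.471313710102788 w 0.019525720288799626
need X,Y 0.00013179568773619523 0.004450668220756167 world [0.00091025 0.00435858]
```

```bash
python3 -m inch '[[0.0003,0.002,-0.002,0.2,1],[0.0003,0.0017,-0.002,0.1,1],[0.0003,0.001,-0.003,0,1],[0,0,-0.003,0,1],[0,0,0,0,1]]'>/dev/null; python3 st.py
python3 - <<'E'
from h import *
import pickle
c=cal('wrist');im=cams.grab_frame('wrist');cv2.imwrite('pics/w13.png',im);pickle.dump(c,open('pics/w13.pkl','wb'));crop(im,195,50,345,220,4,'w13c')
E
```

```text
t 20.53 tcp [0.5522 0.0096 0.2324] grip [0.5602 0.0085 0.0653] tip [0.5611 0.0084 0.0466] yaw -10.2 tilt mrad [48.2 -6.7] F [ 0.7 -0.2 -1.7] gap 18.6
```

View pics/w13c.png

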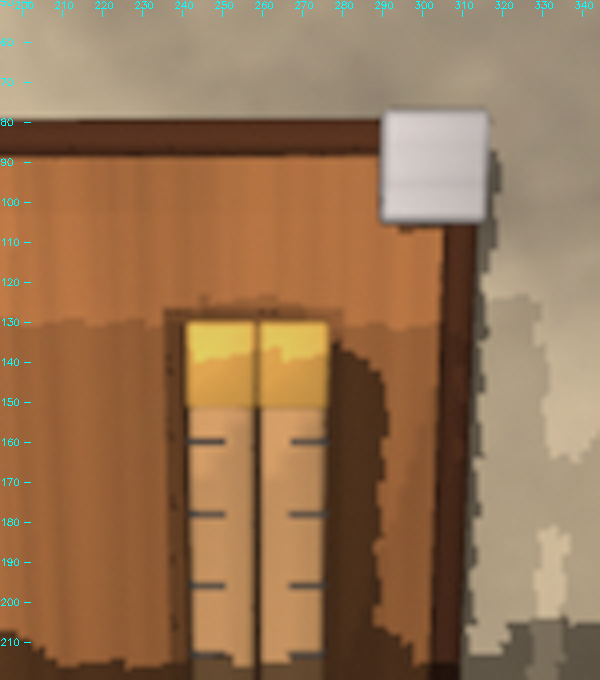

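```bash
python3 - <<'E'
from h import *
import pickle
T=pickle.load(open('pics/w13.pkl','rb'))
a=np.radians(-10.1);X=np.array([np.cos(a),np.sin(a)]);Y=np.array([-X[1],X[0]])
c=p2w(T,317,77,.0235)[:2];s=c-.108*X+(.074-.036)*Y;print('TRcorner',c,'short from corner',s)
m=p2w(T,258,126.5,.02)[:2];print('short from mouth',m-.0775*X)
z=.0655
e=p2w(T,258.7,130,z)[:2];e2=p2w(T,258,215,z)[:2];d=e-e2;o=e-.071*X
print('rule centre',o,'yaw',np.degrees(np.arctan2(d[1],d[0])));print('need X,Y',(s-o)@X,(s-o)@Y,'world',s-o)
E
```

```text
TRcorner [ 0.65492536 -0.04643609] short from corner [0.55526296 0.00991464]
short from mouth [0.55467224 0.01073547]
rule centre [0.55763053 0.00959195] yaw -10.714864464352729
need X,Y -0.002387477227492304 -9.750525884971622e-05 world [-0.00236758  0.00032269]
```

```bash
python3 -m inch '[[-0.0012,0.0003,-0.003,0.2,1],[-0.0012,0.0002,-0.004,0.2,1],[-0.001,0,-0.004,0,1],[0,0,-0.003,0,1],[0,0,0,0,1]]'>/dev/null; python3 st.py
python3 - <<'E'
from h import *
import pickle
c=cal('wrist');im=cams.grab_frame('wrist');cv2.imwrite('pics/w14.png',im);pickle.dump(c,open('pics/w14.pkl','wb'));crop(im,195,50,345,220,4,'w14c')
E
```

```text
t 21.0 tcp [0.5485 0.0105 0.2178] grip [0.5568 0.0094 0.0507] tip [0.5577 0.0093 0.0321] yaw -9.7 tilt mrad [49.7 -6.6] F [ 0.8 -0.2 -1.6] gap 18.1
```

View pics/w14c.png

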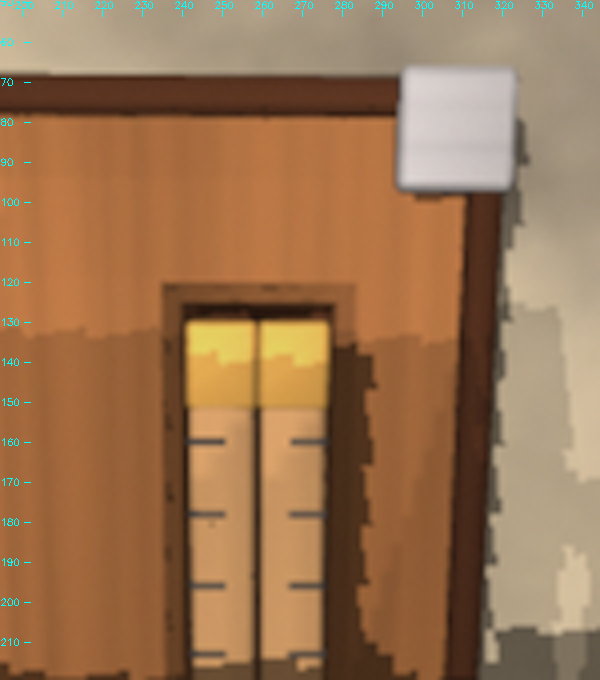

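```bash
python3 -m inch '[[0,0,-0.003,0,1],[0,0,-0.003,0,1],[0,0,-0.003,0,1],[0,0,-0.002,0,1],[0,0,-0.002,0,1]]'>/dev/null; python3 st.py;python3 -m inch '[[0,0,-0.003,0,1],[0,0,-0.003,0,1],[0,0,-0.003,0,1],[0,0,-0.003,0,1],[0,0,-0.003,0,1]]'>/dev/null; python3 st.py
```

```text
t 21.47 tcp [0.5493 0.0104 0.2076] grip [0.5581 0.0092 0.0405] tip [0.5591 0.0091 0.0219] yaw -9.7 tilt mrad [52.4 -7.1] F [-14.    1.6  34.6] gap 18.3
t 21.88 tcp [0.5485 0.0109 0.2075] grip [0.5581 0.0093 0.0405] tip [0.5592 0.0091 0.0218] yaw -9.58 tilt mrad [57.3 -9.5] F [-10.9   0.5  26.3] gap 18.3
```

```bash
python3 -m inch '[[0,0,0,0,0.68],[0,0,0,0,0.68],[0,0,0,0,0.68],[0,0,0.004,0,0.68],[0,0,0.01,0,0.68]]' >/dev/null; python3 st.py; python3 -m inch '[[0,0,0.012,0,0.68],[0,0,0.012,0,0.68],[0,0,0.008,0,0.68],[0,0,0,0,0.68],[0,0,0,0,1]]'>/dev/null ; python3 st.py
python3 - <<'E'
from h import *
import pickle
c=cal('wrist');im=cams.grab_frame('wrist');cv2.imwrite('pics/w15.png',im)
im=cams.grab_frame('scene');crop(im,200,130,330,250,5,'s15')
E
```

```text
t 22.3 tcp [0.5482 0.0109 0.2223] grip [0.5578 0.0093 0.0553] tip [0.5589 0.0091 0.0366] yaw -9.58 tilt mrad [57.6 -9.6] F [ 0.1 -0.3 -0.6] gap 29.7
t 22.72 tcp [0.549  0.0107 0.2583] grip [0.5589 0.0091 0.0913] tip [0.56   0.0089 0.0727] yaw -9.59 tilt mrad [59.1 -9.9] F [-1.  -0.5  0. ] gap 26.6
```

View pics/w15.png

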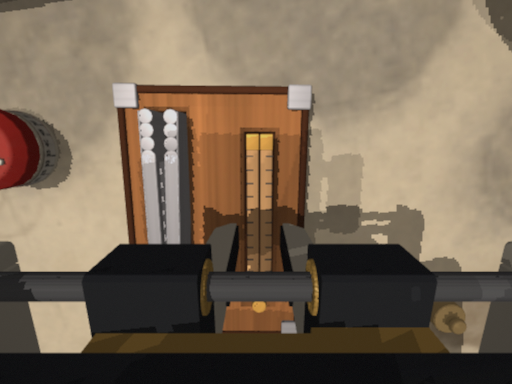

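View pics/s15.png

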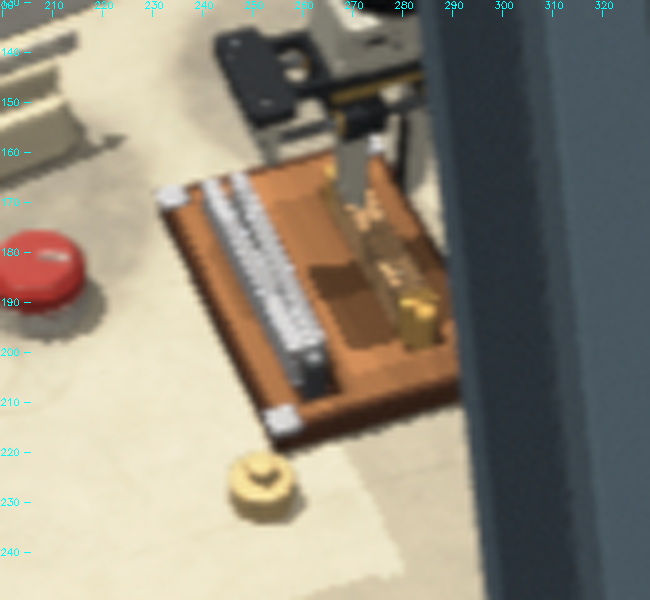

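```bash
python3 -m inch '[[0.012,-0.002,0,0,1],[0.015,-0.003,0,0,1],[0.012,-0.002,0,0,1],[0,0,-0.01,0,1],[0,0,-0.01,0,1]]' >/dev/null; python3 st.py; python3 -m inch '[[0,0,-0.004,0,1],[0,0,-0.003,0,1],[0,0,-0.003,0,1],[0,0,-0.003,0,1],[0,0,-0.003,0,1]]'>/dev/null ; python3 st.py
```

```text
t 23.23 tcp [0.5881 0.0038 0.2353] grip [0.5975 0.0022 0.0683] tip [0.5986 0.0021 0.0496] yaw -9.58 tilt mrad [56.  -9.3] F [-0.1  0.7  0.2] gap 0.6
t 23.65 tcp [0.5857 0.0045 0.2261] grip [0.5952 0.0027 0.0591] tip [0.5963 0.0025 0.0405] yaw -9.48 tilt mrad [ 57.2 -10.6] F [-7.2  0.7 22.6] gap 0.4
```

Front seated (40.5 mm with the tilt included). Now the hinge end.

```bash
python3 -m inch '[[0,0,0.008,0,1],[0,0,0.012,0,1],[-0.02,0.0035,0.003,0,1],[-0.025,0.0045,0,0,1],[-0.025,0.0045,0,0,1]]' >/dev/null; python3 st.py; python3 -m inch '[[-0.008,0.0015,0,0,1],[0,0,-0.004,0,1],[0,0,-0.006,0,1],[0,0,-0.006,0,1],[0,0,-0.004,0,1]]'>/dev/null ; python3 st.py; python3 -m inch '[[0,0,-0.003,0,1],[0,0,-0.003,0,1],[0,0,-0.003,0,1],[0,0,-0.003,0,1],[0,0,-0.003,0,1]]' >/dev/null; python3 st.py
```

```text
t 24.07 tcp [0.5143 0.0169 0.2503] grip [0.5244 0.015  0.0834] tip [0.5255 0.0148 0.0647] yaw -9.5 tilt mrad [ 60.7 -11.4] F [-0.5 -0.1 -0.3] gap 0.2
t 24.48 tcp [0.5023 0.0196 0.2282] grip [0.512  0.0178 0.0612] tip [0.5131 0.0176 0.0425] yaw -9.46 tilt mrad [ 57.9 -10.7] F [-0.8 -0.  -0.9] gap 0.7
t 24.9 tcp [0.5035 0.0196 0.226 ] grip [0.5125 0.0177 0.0589] tip [0.5135 0.0175 0.0403] yaw -9.33 tilt mrad [ 54.1 -11.3] F [-14.8   2.4  39.2] gap 0.5
```

```bash
python3 -m inch '[[0,0,0.01,0,1],[0,0,0.02,0,1],[0,0,0.03,0,1],[0,0,0.03,0,1],[0,0,0.03,0,1]]' >/dev/null; python3 -m inch '[[0,-0.03,0.02,0,1],[0,-0.035,0.01,0,1],[0,-0.035,0,0,1],[0,-0.035,0,0,1],[-0.005,-0.035,0,0,1]]' >/dev/null; python3 -m inch '[[-0.005,-0.035,0,0,1],[-0.005,-0.035,0,0,1],[-0.005,-0.03,0,0,1],[0,0,0,0,1],[0,0,0,0,1]]' >/dev/null; python3 st.py
python3 - <<'E'
from h import *
im=cams.grab_frame('top');cv2.imwrite('pics/t16.png',im);crop(im,180,140,360,250,4.4,'t16c')
im=cams.grab_frame('scene');cv2.imwrite('pics/s16.png',im);crop(im,190,120,340,250,5,'s16c')
E
```

```text
t 26.15 tcp [ 0.491  -0.2683  0.3795] grip [ 0.5009 -0.2709  0.2125] tip [ 0.502  -0.2712  0.1939] yaw -9.16 tilt mrad [ 59.4 -15.4] F [-0.1  0.2 -0.1] gap 0.5
```

View pics/t16c.png

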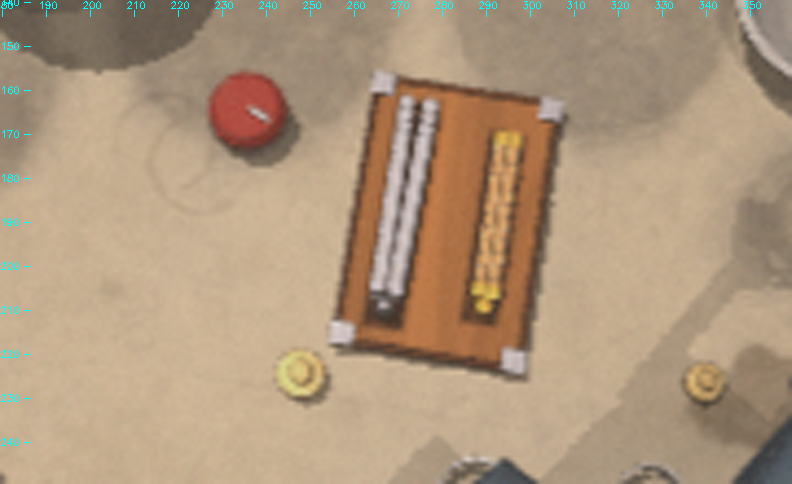

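View pics/s16c.png

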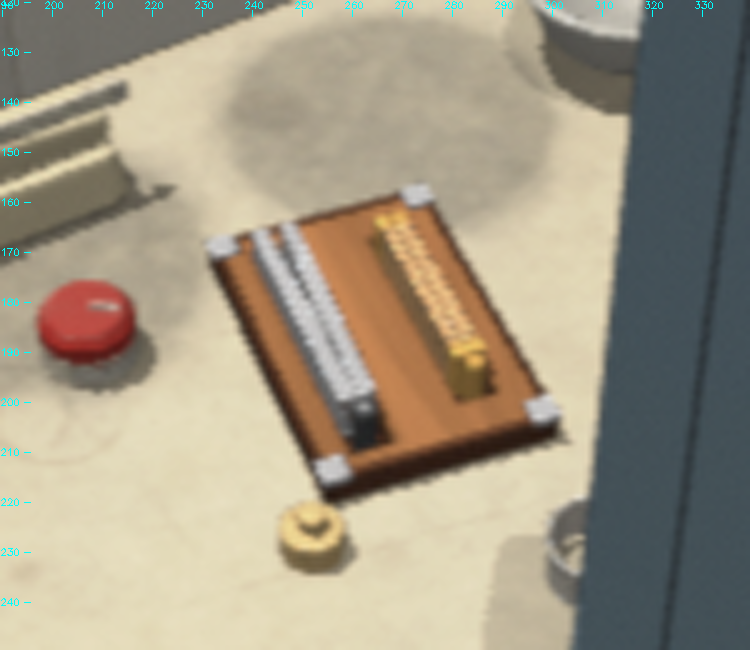

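View pics/s16.png

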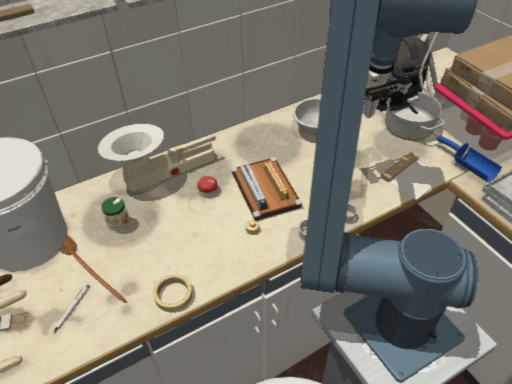

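Both tools sit in their own pockets. In the top view the tongs' heads are at about (273,163) with the hinge at (267,208), and the rule runs from (494,130) to (485,305) in the crop. The timer (236,165) and the weights (248,225) and (340,227) have not moved, and the gripper is clear, so I'm handing in.

```bash
python3 -c "
from station import hand_in
print(hand_in())"
```

```text
the job is handed in; nothing more can be done
None
```

The tongs are shut in the long pocket and the rule is folded in the short one, both pressed to the floor. I did the tongs first, then the rule, and handed in at about 26 s with the gripper clear.

- **Seating:** I pressed each tool at both ends with closed fingers. The tops met at 40.2 mm for the tongs (both ends) and 40.5 and 40.3 mm for the rule. Fully down is 40 mm, and the most force I read while pressing was about 39 N.
- **Tongs after release:** they sprang slightly apart against the pocket walls, as expected, and stayed down under the press check.
- **Other things:** in the final pictures the timer, both weights and the honey jar were where they started.
- **Drift:** the tool's tilt crept up to about 3.5° over the run, because the moves could not correct it. The only visible effect was a small pitch of the rule in the grip, and it still seated at both ends.

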